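# Unload the finished corner plate from the sloping nut-setting jig and add it to the pile

## Robot

A 6-joint arm with a two-finger parallel gripper is mounted at the origin on the work surface. World frame = base frame: x ahead of the robot, y to its left, z up, the work surface at z = 0. Lengths are in m, angles in degrees, forces in N, time in s.
With the tool pointing down it reaches from about 0.275 to 0.775 m from the base axis. Payload 14.6 kg.
Tool frame: the origin (TCP) lies at the very end of the fingers, on their centre line; the grasp point (between the pads) lies pinch_z behind it (pinch_z is the distance from the TCP to the grasp point, in m); z points along the fingers, y is the line along which they close (so a half turn about z gives the same grasp; the last joint's range is limited). The gripper opens to 85 mm and grips with 20 to 120 N. Pads are 22 mm wide; open, the fingers measure 114 mm over their backs; the gripper's body (76 mm by 85 mm) begins 54 mm behind the grasp point. The pads swing forward as they close: fully open they stand 13 mm farther back than shut.
Start: joints at [-84.586, 15.075, -2.767, 72.158, 0, 81.102], TCP at [0.13, -0.509, 0.231] pointing down, gripper open.
Joint ranges: [-151.79, 151.79], [-50.71, 97.33], [-67.44, 78.34], [-121.81, 120.89], [-77.56, 73.72], [-180, 180]. Speed limits (degrees/s): [108.29, 108.29, 147.25, 159.86, 180, 180].

## Interface

Orientations are given as [roll, pitch, yaw] about the fixed x, y, z axes, in that order (R = Rz(yaw) Ry(pitch) Rx(roll)).
In Python, from rig import sense, read_camera, job_done, outline_of, mark_of, pinch_z gives the robot as it stands.
- The arm moves only by the tool servo_tool, never from a script. Its argument "plan" is one flat list of numbers, 4 for each row, row after row: the shift along the tool's x, y, z normalised to -1 to 1, where 1 is 8 cm, then the turn about the tool's z normalised to -1 to 1, where 1 is 180 degrees. In form: [x, y, z, yaw, x, y, z, yaw, ...]. A call has 1 to 10 rows; each row is the pose to reach, as a shift and turn from the pose commanded when the call began, along the tool's axes at that moment, turning the shorter way round; what a row does not reach only later rows make up. A row lasts 1/12 s, in which the tool goes at most 41.7 mm and 7.16 degrees, less where a joint would pass 70% of its speed; a pose out of reach is approached as far as the arm can. A call with a number of a shift or a turn outside -1 to 1 is refused whole. A call with a gripper value outside its range is refused whole. "grip" is the closure, from -1 (fully open) to 1 (shut), set as the call begins (left out, the last holds). The fingers move at their own pace and stop on an object; "newtons" is the grip in N (left out, the last holds). Time passes only in rows, so rows that repeat a pose let the fingers close. It gives the time, the measured TCP pose, the force, the opening and the grip force at its end, in the units of the state.
- sense(): the state, without advancing time (a new reading comes with each control period).
- read_camera(name): name is "scene" or "top"; returns a dict with "pixels" (420x560x3 uint8, red, green, blue), "mtx" (3x3 intrinsics, pixels), "k1" (the pictures are not rectified: a ray, as slopes to the right and down, at radius r is drawn at 1 + k1 r^2 times it, then the intrinsics apply), "rvec" (rotation vector, rad) and "tvec" (3), from world to camera coordinates, as OpenCV has them. Camera axes: x right, y down, z forward; pixel columns grow to the right and rows downward; lengths in m; the calibration is good to about 2 mm. A picture is of the moment at which its call begins. There is no depth.
- job_done(): hands the job in; it is judged then, once.
Trained networks look in the newest picture that a camera, given by its name, has taken for a name from the list of things; names that differ only in an ending like _2 or _b are one class to them, and where a whole thing is asked for, a point or a joint stands for the part that bears it (a point fixed in the world has none). Each returns a list of dicts, best first, with "p" (0 to 1); they miss things now and then, are a little off and sometimes report something else, mostly with a low value. They report only what shows in the picture. A call takes as long as a camera call. They do not tell look-alikes from the thing itself.
- outline_of(camera, thing): "pixels" (420x560 bool, what is visible of it) and "bbox" ([left, top, width, height] in pixels, round what is visible of it).
- mark_of(camera, thing): "point" ([column, row] in pixels: a listed point, or the origin of a listed thing).
The state is a dict: "time": time; "joint_pos": joint angles; "qvel": joint speeds; "tau": joint torques, N m; "eef_pos": TCP position; "tool_rot": TCP orientation; "force": force on the tool from outside, world axes, zero at the start; "ft_torque": the same for the moment, N m; "opening": finger opening in m; "grasp_force": force on a finger pad.
Only numpy, scipy, OpenCV 4.12 (cv2) and the standard library are available. Lean on these libraries where they do the work, as an engineer would, in place of code of your own. Each camera call takes 0.05 s, during which the arm holds its last target. There are 200 camera calls.

## Task

The nut has been set, so unload the jig: pull the black knob of the sprung index plunger straight out along its axis, twist it a quarter turn so that it latches open by itself, then slide the L-shaped plate out from under the blue bridge. Set the plate down (do not drop it) squarely on top of the pile on the plywood board, nut upwards and turned half round from the plate now on top, so that it lies flat and clear of that plate's nut. Leave the plunger latched open for the next plate, and do not disturb the pile, the spanner, the driver or the bin of nuts.

Things in the scene. Friction and masses are not known exactly. Their poses are not given: they have to be found in the camera images.
- jig: fixed grey wedge on a 160 x 210 mm base; origin on the bench under it, x level and into the slope, y across, z up. Its face slopes 30 deg, low edge at -x (towards the robot). Slope axes: U (up the slope) = jig (0.866,0,0.5), V = jig y, N (out of the face) = jig (-0.5,0,0.866); U, V, N in mm below are counted from point nest
- nest (a point): on the jig 75 mm above its origin: U=V=N=0, the centre of the 110 mm square that the plate's outline fills at the start, level with the tops of the rest rails. Its own axes are the jig's (level), not the slope's
- rail (a point): U=-34, V=0 on the lower steel rest rail (14 wide, V -58 to 100). The upper rail is at U=42 (12 wide, V 5 to 100). Both run along V, tops at N=0; the face below is at N=-12: finger room under the plate beside the rails. A dark stop bar, top N=6, lies along the plate's low edge at U -65 to -55, V -12 to 92
- bridge (a point): top of the blue bridge arm where the plunger passes it: U=-34, V=-38, N=23. The arm covers U -54 to -14, V -86 to -20, N 11 to 23; its foot is at V -86 to -62, so it is open towards +V. The end of the plate lies under it with 3 mm of air above; drawn about 40 mm towards +V the plate is clear
- knob: round black knob of the index plunger, 28 mm diameter, 28 tall, white line across its top; origin at its middle, z outward along the plunger (= N, 30 deg from vertical), x along the white line. Home: U=-34, V=-38, N=62, white line along U. It turns 1.75 rad either way, but only when pulled out. Let go after turning about 90 deg (60 to 100) either way it stays open in a notch
- plunger (a joint): how far the plunger is pulled out, m: 0 = home, its 7 mm nose in the plate's hole; 0.012 = cross pin clear of its slot; 0.015 = end stop; about 0.010 when latched open (nose clear of the plate). The spring pulls back with 7 N at 0 and 15 N at the stop
- plate: the L-shaped plate in the jig: aluminium, 8 mm thick, about 0.17 kg, outline 110 x 110, legs 42 wide; origin at the centre of the square, on the underside; z out of the nut side. Leg 1 along y: x -55 to -13, 10 mm plunger hole at x=-34, y=-38. Leg 2 along x: y 13 to 55, free of the bridge; between the rails it can be gripped across its width at x -10 to 30. Start: x, y, z along U, V, N
- plate_nut (a point): top of the brass press nut (16 mm diameter, standing 5.5 mm above the plate) of the plate in the jig, at x = -34, y = 34 mm of the plate: the outer corner of the L
- top_plate: the like plate now on top of the pile, same shape and axes as the plate, turned half round from the one below it; loose
- top_plate_nut (a point): top of the nut of top_plate
- low_plate: the like plate at the bottom of the pile, same shape and axes; loose
- low_plate_nut (a point): top of the nut of low_plate: the new plate's nut belongs straight above it
- board: plywood board, 165 x 165 x 18 mm, fixed on the bench under the pile; origin at the centre of its underside
- spanner: steel spanner lying on the bench beyond the jig and the pile, as seen from the robot; bystander
- nut_bin: small blue open bin with brass nuts, 100 x 150 x 70 mm; bystander; origin at the centre of its underside
- driver: blue electric screwdriver lying on the bench, 260 mm long, 51 mm high; bystander; origin under its body
Mind the look-alikes: they are no part of the job. Leave any orange look-alike of the plate alone.

How it is judged (in metres and radians):
On the way, in this order (a step that is already met when the one before it is completed fails the run):
1. the plunger stands latched open with nothing holding the knob (value of joint plunger above 0.0085 m and contact force between each of the arm, the fingers and knob below 0.1 N), for 0.3 s.
2. the plate has been slid out from under the bridge, plunger still open (y of plate in the frame of jig above 0.03 m and value of joint plunger above 0.0085 m), for 0.1 s.
3. the plate is lowered onto the pile still held in the fingers (contact force between the fingers and plate above 1 N and horizontal distance between plate and top_plate below 0.012 m and z of plate in the frame of top_plate below 0.013 m and horizontal distance between plate_nut and low_plate_nut below 0.02 m), for 0.1 s.
At the end, for the whole second after the job is handed in: The plate lies flat on top_plate (tilt under 2 deg, underside 6 to 10.5 mm above top_plate's), nut up, centres within 10 mm, its nut within 15 mm of above low_plate's nut, released and at rest; top_plate flat; plunger latched open (over 8.5 mm) (horizontal distance between plate and top_plate below 0.01 m and horizontal distance between plate_nut and low_plate_nut below 0.015 m and z of plate in the frame of top_plate between 0.006 and 0.0105 m and height (world z) of plate_nut above 0.043 m and angle between each of plate, top_plate's own z axis and vertical below 0.035 rad and linear speed of plate below 0.01 m/s and value of joint plunger above 0.0085 m and contact force between the fingers and plate below 0.1 N); the robot touches nothing.
It fails at once if a plate of the pile is shifted by more than 12 mm (distance of any of low_plate, top_plate from where it was at the start of the episode above 0.012 m).
It fails at once if the spanner, the driver or the nut bin is moved by more than 15 mm (distance of any of spanner, driver, nut_bin from where it was at the start of the episode above 0.015 m).
It also fails if it takes over 54 s, if anything falls off the work surface, if the arm or the gripper's body presses on something with over 40 N, if the wrist force passes 120 N, or if a joint passes its speed limit or range.

## Working session

There is one attempt and no reset: what is moved stays moved. The work goes in short steps, Python scripts to look and compute and a tool call to move; the robot and the scene stay as the last step left them, time stands still between calls to the robot, and variables do not carry over. Pictures are saved under pics/ and viewed, at most 10 in all, crops included, and the job is handed in when it is done.

Besides the shell and the picture viewer there is one more tool, called after "Request:" as name(argument=value, ...), one argument or row to a line, values as JSON. servo_tool: Moves the arm, as the interface text tells. Its arguments: {"type":"object","properties":{"plan":{"type":"array","items":{"type":"number"}},"grip":{"type":"number"},"newtons":{"type":"number"}},"required":["plan"]}

```bash
ls; mkdir -p pics
cat > h.py <<'E'
import numpy as np, cv2
from rig import *
def cam(n):
    c=read_camera(n); R,_=cv2.Rodrigues(np.array(c["rvec"],float)); c["R"]=R; c["t"]=np.array(c["tvec"],float).ravel(); c["K"]=np.array(c["mtx"],float); return c
def dist(c): return np.array([float(c["k1"]),0,0,0,0])
def ray(c,p):
    u=cv2.undistortPoints(np.array([[p]],float),c["K"],dist(c),None,None,(cv2.TERM_CRITERIA_EPS|3,50,1e-9)) if 0 else cv2.undistortPoints(np.array([[p]],float),c["K"],dist(c))
    d=c["R"].T@np.array([*u[0,0],1.]); return -c["R"].T@c["t"], d
def atz(c,p,z):
    o,d=ray(c,p); return o+d*(z-o[2])/d[2]
def proj(c,P):
    return cv2.projectPoints(np.array(P,float).reshape(-1,3),c["R"],c["t"],c["K"],dist(c))[0][:,0]
def tri(cs,ps):
    A=np.zeros((3,3));b=np.zeros(3);L=[]
    for c,p in zip(cs,ps):
        o,d=ray(c,p);d=d/np.linalg.norm(d);M=np.eye(3)-np.outer(d,d);A+=M;b+=M@o;L.append((M,o))
    x=np.linalg.solve(A,b);return x,[1000*np.linalg.norm(M@(x-o)) for M,o in L]
def save(c,n,box=None,s=1):
    im=cv2.cvtColor(c["pixels"],cv2.COLOR_RGB2BGR)
    if box: x,y,w,h=box; im=im[y:y+h,x:x+w]
    cv2.imwrite("pics/"+n,cv2.resize(im,None,fx=s,fy=s,interpolation=cv2.INTER_CUBIC))
E
python3 - <<'E'
from h import *
a,b=cam("scene"),cam("top")
save(a,"s0.png",s=1.4);save(b,"t0.png",s=1.4)
print(sense(),pinch_z)
for t in "jig nest rail bridge knob plate plate_nut top_plate top_plate_nut low_plate low_plate_nut board spanner nut_bin driver".split():
    r=[[(round(m["p"],2),np.round(m["point"]).tolist()) for m in mark_of(n,t)[:3]] for n in("scene","top")]
    print(t,r)
    if r[0] and r[1]:
        x,e=tri([a,b],[mark_of("scene",t)[0]["point"],mark_of("top",t)[0]["point"]]) if 0 else (0,0)
E
```

```text
pics
{'time': 0.1, 'joint_pos': array([-8.45852101e+01,  1.50954292e+01, -2.79999344e+00,  7.21577389e+01,
        7.90803382e-04,  8.11030631e+01]), 'qvel': array([-0.02967154, -0.03761393,  0.11073005,  0.03496577,  0.03578294,
        0.01479917]), 'tau': array([ 4.63438482e-03, -6.38578248e+01,  3.85062432e+01,  1.00469386e-02,
        1.09552525e-04, -3.33893169e-06]), 'eef_pos': array([ 0.12976408, -0.50846108,  0.23088005]), 'tool_rot': array([-1.79947600e+02, -9.00310821e-03,  1.43117223e+01]), 'force': array([0.43348314, 0.52767178, 1.38845404]), 'ft_torque': array([0.01777163, 0.02140232, 0.01518226]), 'grasp_force': 0.0, 'opening': 0.08527331408429904} 0.0187
jig [[], [(0.8, [221.0, 211.0])]]
nest [[(0.44, [414.0, 319.0])], [(0.97, [220.0, 208.0])]]
rail [[(0.74, [330.0, 267.0]), (0.39, [257.0, 166.0])], [(0.94, [218.0, 215.0])]]
bridge [[(0.75, [325.0, 249.0])], [(0.71, [230.0, 220.0])]]
knob [[(0.65, [330.0, 240.0])], [(0.52, [230.0, 224.0])]]
plate [[(0.98, [369.0, 229.0]), (0.83, [267.0, 330.0]), (0.57, [322.0, 267.0])], [(0.94, [236.0, 273.0]), (0.67, [220.0, 207.0]), (0.6, [208.0, 152.0])]]
plate_nut [[(0.96, [338.0, 274.0]), (0.83, [381.0, 236.0]), (0.59, [251.0, 340.0])], [(0.85, [211.0, 139.0]), (0.77, [222.0, 281.0]), (0.72, [208.0, 218.0])]]
top_plate [[(0.74, [253.0, 165.0])], [(0.95, [348.0, 227.0])]]
top_plate_nut [[(0.95, [249.0, 173.0])], [(0.79, [345.0, 212.0])]]
low_plate [[(0.7, [257.0, 168.0])], [(0.87, [348.0, 226.0])]]
low_plate_nut [[(0.7, [263.0, 154.0])], [(0.52, [352.0, 234.0]), (0.22, [346.0, 222.0])]]
board [[(0.72, [254.0, 172.0])], [(0.87, [345.0, 224.0]), (0.7, [346.0, 222.0])]]
spanner [[(0.9, [233.0, 258.0]), (0.5, [320.0, 280.0]), (0.21, [327.0, 247.0])], [(0.84, [278.0, 162.0])]]
nut_bin [[(0.74, [414.0, 319.0]), (0.47, [257.0, 167.0])], [(0.8, [154.0, 249.0])]]
driver [[(0.7, [412.0, 320.0]), (0.58, [214.0, 128.0])], [(0.61, [416.0, 219.0])]]
```

View pics/s0.png

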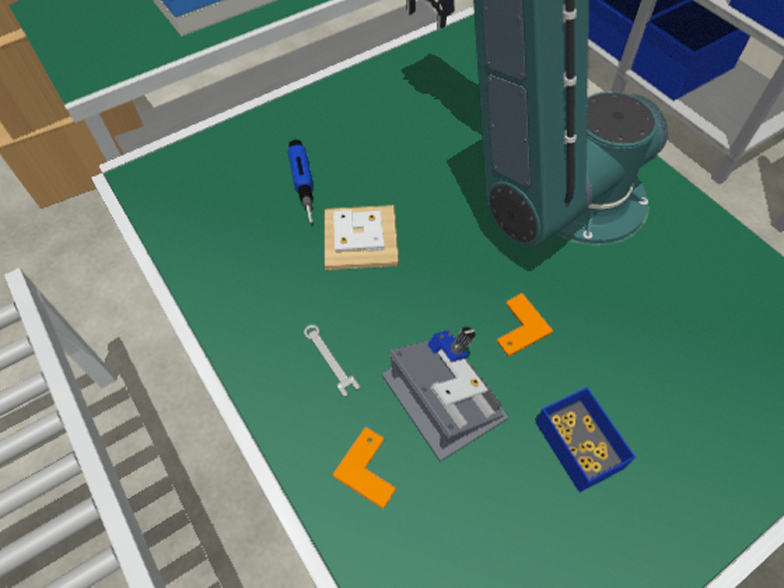

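View pics/t0.png

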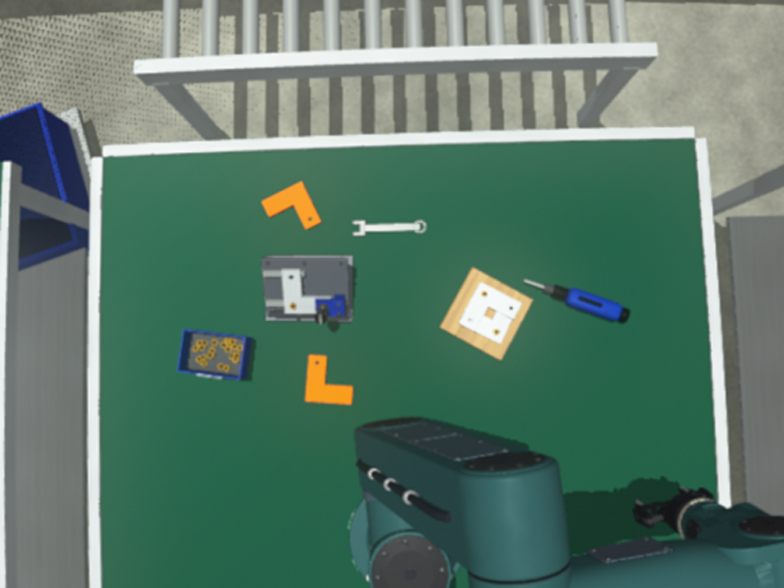

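```bash
cat > p1.py <<'E'
from h import *
from scipy.optimize import least_squares
def jigT(q,P):
    c,s=np.cos(q[2]),np.sin(q[2]); P=np.atleast_2d(P); return P@np.array([[c,s,0],[-s,c,0],[0,0,1]])+[q[0],q[1],0]
def uvn(U,V,N): return np.array([.866*U-.5*N, V, 75+.5*U+.866*N])/1000
M={"jig":np.zeros(3),"nest":uvn(0,0,0),"rail":uvn(-34,0,0),"bridge":uvn(-34,-38,23),"knob":uvn(-34,-38,62),"plate":uvn(0,0,0),"plate_nut":uvn(-34,34,13.5)}
E
python3 - <<'E'
from p1 import *
cs={n:cam(n) for n in("scene","top")}
# pick candidates near guess, robust
obs=[]
for n in cs:
    for t in M:
        for m in mark_of(n,t): obs.append((n,t,m["p"],np.array(m["point"])))
box={"scene":(270,220,100,110),"top":(180,175,85,70)}
obs=[o for o in obs if box[o[0]][0]<o[3][0]<sum(box[o[0]][::2]) and box[o[0]][1]<o[3][1]<sum(box[o[0]][1::2])]
f=lambda q:np.concatenate([proj(cs[n],jigT(q,M[t]))[0]-p for n,t,_,p in obs])
g=atz(cs["top"],(220,208),.075)
r=least_squares(f,[g[0],g[1],0],loss="soft_l1",f_scale=1.);print(r.x,np.rad2deg(r.x[2]))
for o,e in zip(obs,f(r.x).reshape(-1,2)): print(o[0],o[1],round(o[2],2),o[3].round(1),e.round(1))
pile=[]
for t in("top_plate","top_plate_nut","low_plate","low_plate_nut","board"):
    a=mark_of("scene",t);b=mark_of("top",t)
    z={"top_plate":.026,"low_plate":.018,"top_plate_nut":.0395,"low_plate_nut":.0315,"board":0}[t]
    for n,l in(("scene",a),("top",b)):
        for m in l: print(t,n,round(m["p"],2),np.array(m["point"]).round(1),atz(cs[n],m["point"],z).round(4))
for t in ("nut_bin","driver","spanner"):
    for m in mark_of("top",t)[:1]: print(t,atz(cs["top"],m["point"],0).round(3))
# crops
A=[]
for n,b in (("scene",(265,215,100,118)),("top",(175,175,85,65)),("top",(305,185,85,75)),("scene",(220,135,75,65))):
    x,y,w,h=b; im=cs[n]["pixels"][y:y+h,x:x+w,::-1]; im=cv2.resize(im,(w*4,h*4),interpolation=cv2.INTER_CUBIC)
    o=np.zeros((300 if n!="scene" or w<90 else 472,400,3),np.uint8);o[:h*4,:w*4]=im;A.append(o)
L=A[0];Rr=np.vstack([A[1],A[2]])
H=600;pad=lambda i:np.vstack([i,np.zeros((H-len(i),400,3),np.uint8)])[:H]
cv2.imwrite("pics/crop1.png",np.hstack([pad(L),pad(Rr)]))
E
```

```text
[0.585778   0.21969962 0.00244242] 0.13994016166368897
scene jig 0.85 [318.7 277.4] [0.9 2.9]
scene nest 0.71 [323.5 269.1] [-2.2 -0.3]
scene rail 0.72 [329.5 264.7] [0.2 1.1]
scene bridge 0.71 [324.6 249.4] [0.5 0.5]
scene bridge 0.65 [330.7 239.1] [-5.6 10.8]
scene knob 0.66 [332.  242.4] [-0.1 -2.1]
scene knob 0.56 [326.4 247.8] [ 5.5 -7.5]
scene plate 0.77 [323.7 264.3] [-2.4  4.5]
scene plate 0.73 [365.9 230.6] [-44.6  38.2]
scene plate_nut 0.98 [338.7 272.4] [ 1.2 -0.1]
scene plate_nut 0.61 [317.8 277.6] [22.1 -5.3]
top jig 0.84 [220.  209.5] [ 1.8 -0.2]
top nest 0.63 [217.3 210.3] [ 1.2 -2.8]
top nest 0.37 [208.9 219.9] [  9.6 -12.4]
top rail 0.97 [218.9 214.8] [0.6 2. ]
top bridge 0.78 [231.6 221.2] [-1.3 -1.6]
top knob 0.41 [230.4 219.6] [-1.3  5.6]
top plate 0.59 [217.7 205.6] [0.8 1.9]
top plate_nut 0.93 [207.7 218.7] [0.9 0.3]
top plate_nut 0.35 [217.8 217.4] [-9.2  1.6]
top_plate scene 0.7 [254.2 164.3] [ 0.528 -0.213  0.026]
top_plate scene 0.34 [412.2 318.1] [0.4586 0.4481 0.026 ]
top_plate top 0.64 [351.8 223.4] [ 0.5237 -0.2174  0.026 ]
top_plate_nut scene 0.9 [248.1 169.8] [ 0.5605 -0.1956  0.0395]
top_plate_nut top 0.72 [346.6 209.1] [ 0.571  -0.2002  0.0395]
low_plate scene 0.61 [256.1 166.2] [ 0.5241 -0.2086  0.018 ]
low_plate top 0.92 [350.  227.1] [ 0.5119 -0.212   0.018 ]
low_plate_nut scene 0.8 [262.2 154.9] [ 0.4881 -0.2274  0.0315]
low_plate_nut top 0.58 [350.7 239. ] [ 0.4719 -0.2109  0.0315]
board scene 0.87 [256.7 174.5] [ 0.534  -0.1914  0.    ]
board top 0.71 [351.4 225.7] [ 0.5171 -0.2195  0.    ]
nut_bin [0.451 0.437 0.   ]
driver [0.743 0.025 0.   ]
spanner [0.753 0.033 0.   ]
```

View pics/crop1.png

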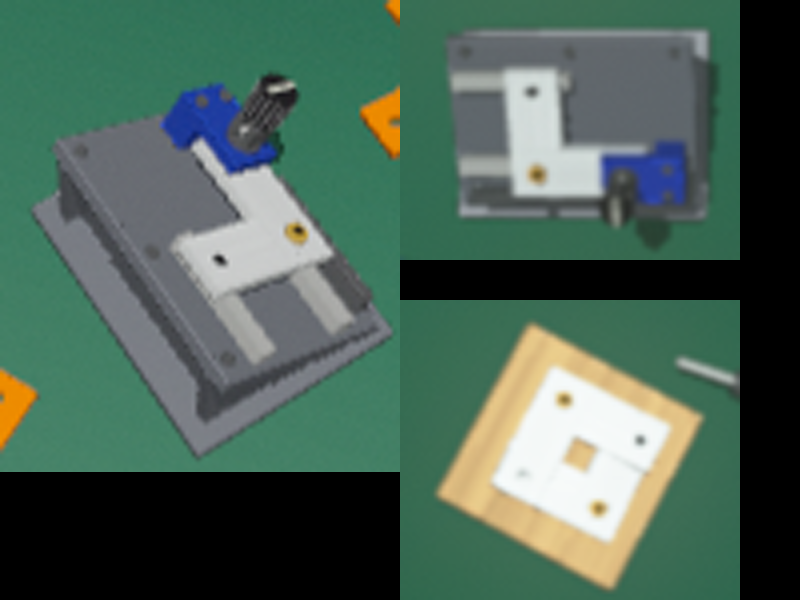

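The scene holds one white plate in the jig (nut at scene (339,272), top (209,218)). The look-alikes are the two orange Ls, at top (208,146) and (235,271). The pile is at top (350,225). The knob top is at scene (335,237) and top (229,226). In the crop, the plate I want is the white one under the blue bridge. Next I refine the fit with pixels picked by hand.

```bash
cat > fit.py <<'E'
from p1 import *
cs={n:cam(n) for n in("scene","top")}
O=[("scene",(-34,34,13.5),(338.9,272.4)),("scene",(-34,-38,76),(334.9,236.6)),("scene",(-55,55,8),(348.4,278.4)),("scene",(55,55,8),(318.4,287.6)),("scene",(55,13,8),(308.4,275.4)),("scene",(-13,13,8),(324.6,269.1)),
("top",(-34,34,13.5),(208.9,218.1)),("top",(-34,-38,76),(228.9,225.9)),("top",(-55,55,8),(203.6,223.6)),("top",(55,55,8),(201.1,192.6)),("top",(55,13,8),(214.1,191.9)),("top",(-13,13,8),(215.4,211.4))]
def run(O):
    f=lambda q:np.concatenate([proj(cs[n],jigT(q,uvn(*m)))[0]-p for n,m,p in O])
    r=least_squares(f,[.586,.22,0],loss="soft_l1");return r.x,f(r.x).reshape(-1,2)
q,e=run(O);print(q,np.rad2deg(q[2]))
for o,k in zip(O,e):print(o[0],o[1],k.round(1))
print([run([o for o in O if o[0]==n])[0].round(4) for n in cs])
print("knob",jigT(q,uvn(-34,-38,62)),"nest",jigT(q,uvn(0,0,0)),"gripU10",jigT(q,uvn(10,34,0)))
# pile: square of plates + nuts + board corners (frame of low plate)
top=[((-82.5,0),0)]
B=[(-82.5,-82.5),(82.5,-82.5),(82.5,82.5),(-82.5,82.5)]
bc=[(337.6,190.4),(380.4,213.4),(357.6,257.1),(314.1,233.4)]
w=[atz(cs["top"],p,.018) for p in bc];print("board corners",np.round(w,4).tolist(),"c",np.mean(w,0))
for a,b in((0,1),(1,2),(3,2),(0,3)):print(np.linalg.norm(w[a]-w[b]).round(4),np.degrees(np.arctan2(*(w[b]-w[a])[1::-1])).round(1))
tn=tri([cs["scene"],cs["top"]],[(248.1,169.8),(345.9,209.6)]);ln=tri([cs["scene"],cs["top"]],[(262.2,154.9),(354.4,236.9)])
print("topnut",tn,atz(cs["top"],(345.9,209.6),.0395),"lownut",ln,atz(cs["top"],(354.4,236.9),.0315))
E
python3 fit.py
```

```text
[ 0.58804921  0.21650783 -0.03722521] -2.132847270736972
scene (-34, 34, 13.5) [-0.5  0.1]
scene (-34, -38, 76) [-0.8  0.1]
scene (-55, 55, 8) [-1.2 -0.2]
scene (55, 55, 8) [0.4 0.3]
scene (55, 13, 8) [ 1.  -0.6]
scene (-13, 13, 8) [2.9 0.1]
top (-34, 34, 13.5) [ 0.2 -0.2]
top (-34, -38, 76) [-0.1  1.1]
top (-55, 55, 8) [-0.1 -0.8]
top (55, 55, 8) [-0.1 -0.5]
top (55, 13, 8) [0.  0.3]
top (-13, 13, 8) [-0. -0.]
[array([ 0.5878,  0.2163, -0.0513]), array([ 0.5883,  0.2167, -0.0177])]
knob [[0.52623285 0.18078368 0.111692  ]] nest [[0.58804921 0.21650783 0.075     ]] gripU10 [[0.59796857 0.25016198 0.08      ]]
board corners [[0.6368, -0.1753, 0.018], [0.5548, -0.3162, 0.018], [0.4111, -0.2334, 0.018], [0.4943, -0.0911, 0.018]] c [ 0.5242491  -0.20400727  0.018     ]
0.163 -120.2
0.1658 150.0
0.1649 -120.3
0.1655 149.4
topnut (array([ 0.56559477, -0.19450799,  0.04504881]), [np.float64(4.185658780410703), np.float64(4.1856587804106535)]) [ 0.56939573 -0.19778591  0.0395    ] lownut (array([ 0.48257747, -0.22707366,  0.02731742]), [np.float64(5.045650232729625), np.float64(5.0456502327295105)]) [ 0.47845393 -0.22340947  0.0315    ]
```

Request:
servo_tool(
  plan=[0.3,-0.3,0,0,0.6,-0.62,0,0,0.97,-1,0,0,0.97,-1,0,0],
  grip=-1,
)

```text
time: 3.48
eef_pos: [0.187, -0.407, 0.2316]
tool_rot: [-179.9, -0.1, 14.4]
force: [-0.4, -1.0, 1.4]
opening: 0.0855
grasp_force: 0.0
```

Request:
servo_tool(
  plan=[0.3,-0.3,0,0,0.6,-0.62,0,0,0.97,-1,0,0,0.97,-1,0,0],
)

```text
time: 3.82
eef_pos: [0.2424, -0.3103, 0.2316]
tool_rot: [-179.9, -0.1, 14.5]
force: [-0.8, -0.0, 0.9]
opening: 0.0852
grasp_force: 0.0
```

Request:
servo_tool(
  plan=[0.3,-0.3,0,0,0.6,-0.62,0,0,0.97,-1,0,0,0.97,-1,0,0],
)

```text
time: 4.15
eef_pos: [0.298, -0.2134, 0.2315]
tool_rot: [-179.9, -0.1, 14.7]
force: [0.8, -1.5, 1.0]
opening: 0.0857
grasp_force: 0.0
```

Request:
servo_tool(
  plan=[0.3,-0.3,0,0,0.6,-0.62,0,0,0.97,-1,0,0,0.97,-1,0,0],
)

```text
time: 4.48
eef_pos: [0.3533, -0.1173, 0.2314]
tool_rot: [-180.0, -0.1, 14.6]
force: [-0.6, 0.1, 0.1]
opening: 0.0854
grasp_force: 0.0
```

Request:
servo_tool(
  plan=[0.3,-0.3,0,0,0.6,-0.62,0,0,0.97,-1,0,0,0.97,-1,0,0],
)

```text
time: 4.82
eef_pos: [0.4089, -0.0204, 0.2313]
tool_rot: [-179.9, -0.1, 14.7]
force: [-0.8, -0.6, -0.3]
opening: 0.0852
grasp_force: 0.0
```

```bash
cat > pl.py <<'E'
# python3 pl.py x y z yaw ... : print the tool-frame shift (units of 8 cm / 180 deg) from each pose to the next, starting as it stands
import sys,numpy as np
from rig import sense
s=sense();p=np.array(s["eef_pos"]);w=s["tool_rot"][2]
print("t",round(s["time"],2),p.round(4),"yaw",round(w,2),"J",np.round(s["joint_pos"],0),"F",np.round(s["force"],1),"gf",round(s["grasp_force"],1),"op",round(s["opening"],4))
a=[float(v) for v in sys.argv[1:]]
for i in range(0,len(a),4):
    q=np.array(a[i:i+3]);y=a[i+3];c,sn=np.cos(np.radians(w)),np.sin(np.radians(w));d=q-p
    print(np.round([(d[0]*c+d[1]*sn)/.08,(d[0]*sn-d[1]*c)/.08,-d[2]/.08,-((y-w+180)%360-180)/180],3).tolist());p,w=q,y
E
python3 pl.py .47 .03 .231 40  .50 .10 .231 85  .526 .181 .20 131
```

```text
t 4.82 [ 0.4089 -0.0204  0.2313] yaw 14.65 J [-14.   4. -17.  69.   0. 151.] F [-0.8 -0.6 -0.3] gf 0.0 op 0.0852
[0.898, -0.416, 0.004, -0.141]
[0.85, -0.429, -0.0, -0.25]
[1.037, 0.236, 0.388, -0.256]
```

Request:
servo_tool(
  plan=[0.3,-0.14,0,-0.04,0.6,-0.28,0,-0.08,0.9,-0.42,0,-0.12,0.9,-0.42,0,-0.14,0.9,-0.42,0,-0.14],
)

```text
time: 5.23
eef_pos: [0.4689, 0.0256, 0.2309]
tool_rot: [-180.0, 0.0, 39.8]
force: [0.5, -1.1, -0.3]
opening: 0.0855
grasp_force: 0.0
```

Request:
servo_tool(
  plan=[0.12,-0.06,0,-0.035,0.24,-0.12,0,-0.07,0.36,-0.18,0,-0.105,0.48,-0.24,0,-0.14,0.6,-0.3,0,-0.175,0.72,-0.36,0,-0.21,0.85,-0.43,0,-0.25,0.85,-0.43,0,-0.25],
)

```text
time: 5.9
eef_pos: [0.499, 0.0954, 0.2313]
tool_rot: [180.0, -0.0, 84.7]
force: [-0.4, -0.3, 0.0]
opening: 0.0852
grasp_force: 0.0
```

Request:
servo_tool(
  plan=[0.14,0.03,0.05,-0.035,0.28,0.06,0.1,-0.07,0.42,0.09,0.16,-0.105,0.56,0.12,0.22,-0.14,0.7,0.15,0.28,-0.175,0.84,0.18,0.33,-0.21,1,0.21,0.39,-0.256,1,0.23,0.39,-0.256],
)

```text
time: 6.57
eef_pos: [0.5245, 0.1731, 0.1994]
tool_rot: [-180.0, -0.0, 130.7]
force: [-0.7, 0.1, 0.0]
opening: 0.0853
grasp_force: 0.0
```

```bash
python3 - <<'E'
from fit import *
a=cs["scene"];b=cs["top"]
A=cv2.resize(a["pixels"][200:300,280:380,::-1],(400,400),interpolation=3);B=cv2.resize(b["pixels"][175:275,180:280,::-1],(400,400),interpolation=3)
cv2.imwrite("pics/c2.png",np.hstack([A,B]))
E
python3 pl.py .526 .181 .098 131
```

```text
[ 0.58804921  0.21650783 -0.03722521] -2.132847270736972
scene (-34, 34, 13.5) [-0.5  0.1]
scene (-34, -38, 76) [-0.8  0.1]
scene (-55, 55, 8) [-1.2 -0.2]
scene (55, 55, 8) [0.4 0.3]
scene (55, 13, 8) [ 1.  -0.6]
scene (-13, 13, 8) [2.9 0.1]
top (-34, 34, 13.5) [ 0.2 -0.2]
top (-34, -38, 76) [-0.1  1.1]
top (-55, 55, 8) [-0.1 -0.8]
top (55, 55, 8) [-0.1 -0.5]
top (55, 13, 8) [0.  0.3]
top (-13, 13, 8) [-0. -0.]
[array([ 0.5878,  0.2163, -0.0513]), array([ 0.5883,  0.2167, -0.0177])]
knob [[0.52623285 0.18078368 0.111692  ]] nest [[0.58804921 0.21650783 0.075     ]] gripU10 [[0.59796857 0.25016198 0.08      ]]
board corners [[0.6368, -0.1753, 0.018], [0.5548, -0.3162, 0.018], [0.4111, -0.2334, 0.018], [0.4943, -0.0911, 0.018]] c [ 0.5242491  -0.20400727  0.018     ]
0.163 -120.2
0.1658 150.0
0.1649 -120.3
0.1655 149.4
topnut (array([ 0.56559477, -0.19450799,  0.04504881]), [np.float64(4.185658780410703), np.float64(4.1856587804106535)]) [ 0.56939573 -0.19778591  0.0395    ] lownut (array([ 0.48257747, -0.22707366,  0.02731742]), [np.float64(5.045650232729625), np.float64(5.0456502327295105)]) [ 0.47845393 -0.22340947  0.0315    ]
t 6.67 [0.5247 0.172  0.2001] yaw 130.27 J [10. 18. -3. 69. -0. 59.] F [ 0.2  0.2 -0.2] gf 0.0 op 0.0856
[0.075, 0.085, 1.276, -0.004]
```

View pics/c2.png

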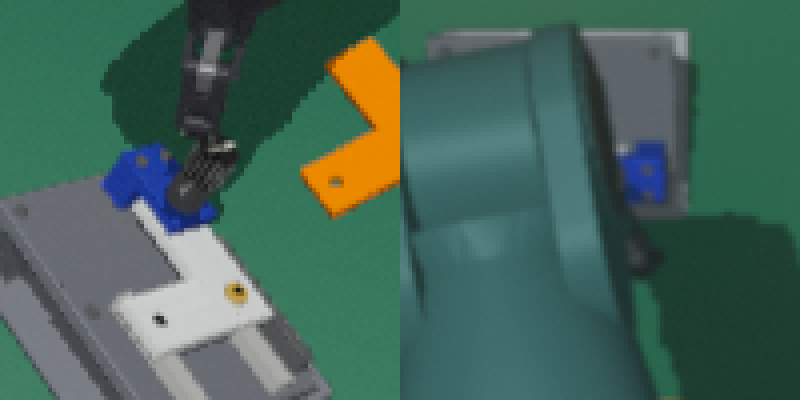

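Request:
servo_tool(
  plan=[0.03,0.04,0.2,0,0.07,0.08,0.4,0,0.075,0.085,0.6,0,0.075,0.085,0.7,0,0.075,0.085,0.7,0],
)

```text
time: 7.08
eef_pos: [0.5252, 0.1808, 0.143]
tool_rot: [-179.9, -0.1, 130.3]
force: [-0.1, -0.6, 0.8]
opening: 0.0854
grasp_force: 0.0
```

Request:
servo_tool(
  plan=[0,0,0.2,0,0,0,0.4,0,0,0,0.55,0,0,0,0.65,0,0,0,0.65,0],
)

```text
time: 7.5
eef_pos: [0.5257, 0.1813, 0.0916]
tool_rot: [-179.9, -0.0, 130.5]
force: [-1.2, -1.2, 0.2]
opening: 0.0856
grasp_force: 0.0
```

Request:
servo_tool(
  plan=[0,0,0,0,0,0,0,0,0,0,0,0,0,0,0,0,0,0,0,0,0,0,0,0,0,0,0,0],
  grip=1,
  newtons=60,
)

```text
time: 8.08
eef_pos: [0.5275, 0.1829, 0.0939]
tool_rot: [179.7, 0.0, 130.6]
force: [-1.1, 5.4, 13.8]
opening: 0.0317
grasp_force: 54.4
```

```bash
python3 pl.py .519 .1813 .1041 131
```

```text
t 8.08 [0.5275 0.1829 0.0939] yaw 130.63 J [ 11.  23. -14.  53.   0.  60.] F [-1.1  5.4 13.8] gf 54.4 op 0.0317
[0.054, -0.094, -0.127, -0.002]
```

Request:
servo_tool(
  plan=[0.017,-0.018,-0.043,0,0.034,-0.036,-0.087,0,0.051,-0.055,-0.13,0,0.068,-0.073,-0.174,0,0.068,-0.073,-0.174,0],
)

```text
time: 8.5
eef_pos: [0.5193, 0.1823, 0.1066]
tool_rot: [179.9, 0.1, 130.6]
force: [6.8, -0.6, -12.6]
opening: 0.0307
grasp_force: 60.3
```

```bash
python3 pl.py .519 .1813 .1041 131
```

```text
t 8.5 [0.5193 0.1823 0.1066] yaw 130.6 J [ 11.  21. -14.  55.  -0.  60.] F [  6.8  -0.6 -12.6] gf 60.3 op 0.0307
[-0.008, -0.011, 0.032, -0.002]
```

Request:
servo_tool(
  plan=[0,0,0,-0.03,0,0,0,-0.06,0,0,0,-0.09,0,0,0,-0.12,0,0,0,-0.15,0,0,0,-0.18,0,0,0,-0.21,0,0,0,-0.24,0,0,0,-0.26,0,0,0,-0.26],
)

```text
time: 9.33
eef_pos: [0.5191, 0.1822, 0.1064]
tool_rot: [180.0, 0.1, 177.6]
force: [5.2, 2.8, -4.2]
opening: 0.0265
grasp_force: 59.2
```

```bash
python3 - <<'E'
from h import *
a=cam("scene");save(a,"k1.png",(290,200,80,80),6)
E
python3 pl.py
```

```text
t 9.38 [0.5191 0.1823 0.1064] yaw 177.38 J [ 11.  21. -14.  55.  -0.  13.] F [ 5.5  1.3 -4.8] gf 59.2 op 0.0262
```

View pics/k1.png

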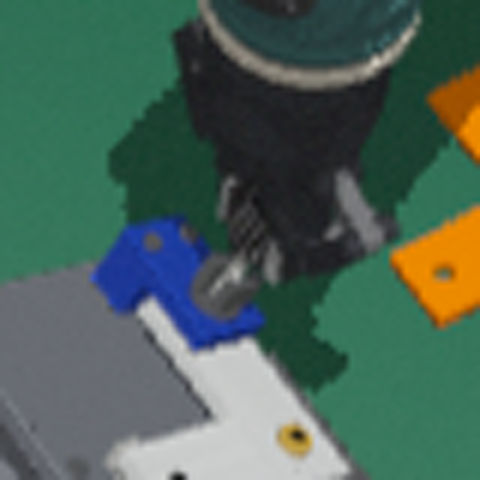

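Request:
servo_tool(
  plan=[0.01,0,-0.018,0,0.019,0,-0.033,0,0.019,0,-0.033,0],
  newtons=80,
)

```text
time: 9.63
eef_pos: [0.5178, 0.1823, 0.1089]
tool_rot: [180.0, 0.1, 177.3]
force: [9.1, 1.1, -12.2]
opening: 0.0259
grasp_force: 79.1
```

Run:
```python
from rig import *
s=sense();print(s["eef_pos"],s["force"],s["ft_torque"])
```

```text
[0.51784098 0.18227717 0.10887866] [  9.11398879   1.12101426 -12.22032729] [-0.07258487 -2.06562201 -0.22130146]
```

Request:
servo_tool(
  plan=[0,0,0,-0.03,0,0,0,-0.06,0,0,0,-0.09,0,0,0,-0.12,0,0,0,-0.15,0,0,0,-0.18,0,0,0,-0.21,0,0,0,-0.24,0,0,0,-0.28,0,0,0,-0.28],
)

```text
time: 10.47
eef_pos: [0.5172, 0.1808, 0.11]
tool_rot: [-179.8, -0.1, -131.9]
force: [-6.2, -10.4, 17.4]
opening: 0.0262
grasp_force: 174.1
```

Run:
```python
from rig import *
s=sense();print(s["eef_pos"],s["force"],s["ft_torque"],s["opening"],s["tool_rot"])
from h import *
a=cam("scene");save(a,"k2.png",(290,200,80,80),6)
```

```text
[0.51722175 0.18077233 0.11003045] [ -6.17236441 -10.35012115  17.39991949] [-2.9607578   0.85435438 -0.49527519] 0.026186095457277694 [-1.79776549e+02 -6.51611777e-02 -1.31897602e+02]
```

View pics/k2.png

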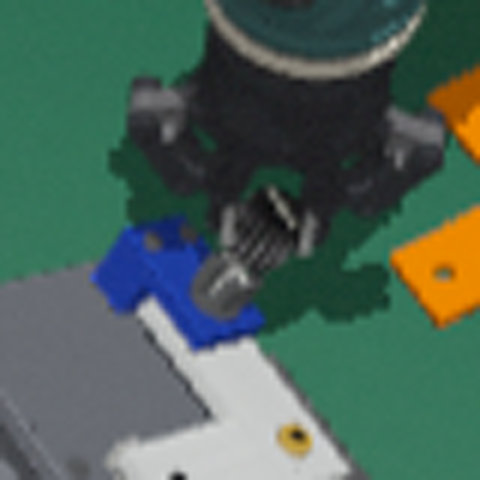

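The white line now runs along V, about a quarter turn from its start. I release and rise.

Request:
servo_tool(
  plan=[0,0,0,0,0,0,0,0,0,0,0,0,0,0,0,0,0,0,0,0,0,0,0,0],
  grip=-1,
  newtons=30,
)

```text
time: 11.02
eef_pos: [0.5165, 0.1823, 0.1086]
tool_rot: [180.0, -0.0, -132.2]
force: [0.3, -0.2, -0.0]
opening: 0.0855
grasp_force: 0.0
```

Request:
servo_tool(
  plan=[0,0,-0.2,0,0,0,-0.4,0,0,0,-0.6,0,0,0,-0.8,0,0,0,-1,0,0,0,-1,0],
)

```text
time: 11.52
eef_pos: [0.5177, 0.1825, 0.1913]
tool_rot: [-179.9, 0.2, -132.2]
force: [0.8, -0.0, 0.2]
opening: 0.0856
grasp_force: 0.0
```

```bash
python3 - <<'E'
from h import *
a=cam("scene");save(a,"k3.png",(290,200,80,80),6)
E
python3 pl.py .598 .25 .18 178 .598 .25 .079 178
```

```text
t 11.57 [0.5173 0.1824 0.1897] yaw -132.21 J [ 11.  18.  -5.  67.   0. -37.] F [-0.2  0.3 -0. ] gf 0.0 op 0.0852
[-1.304, -0.18, 0.121, 0.277]
[0.0, 0.0, 1.262, -0.0]
```

View pics/k3.png

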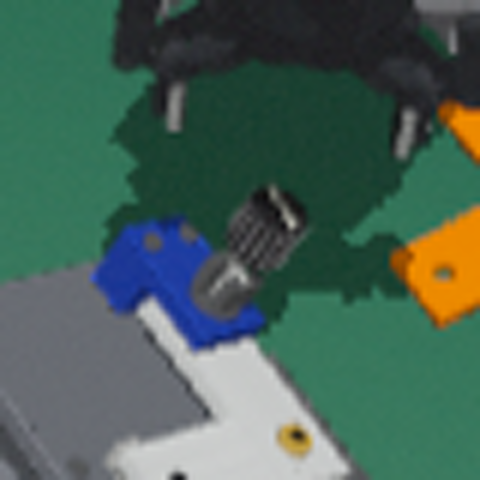

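```bash
python3 - <<'E' | tail -3
from fit import *
for N in (76,81,86): print(N,proj(cs["scene"],jigT(q,uvn(-34,-38,N))))
E
```

```text
76 [[334.0543916  236.73124839]]
81 [[334.97833545 235.48029695]]
86 [[335.90692905 234.22300972]]
```

Request:
servo_tool(
  plan=[-0.2,-0.03,0,0.04,-0.4,-0.06,0,0.08,-0.6,-0.09,0,0.12,-0.8,-0.12,0,0.16,-1,-0.15,0,0.2,-1,-0.15,0,0.24,-1,-0.15,0,0.275,-1,-0.15,0,0.275],
  grip=-0.45,
)

```text
time: 12.33
eef_pos: [0.5789, 0.2335, 0.1872]
tool_rot: [-180.0, -0.1, 178.0]
force: [-0.4, -0.0, 0.0]
opening: 0.0617
grasp_force: 0.0
```

```bash
python3 pl.py .598 .25 .15 178 .598 .25 .079 178
```

```text
t 12.33 [0.5789 0.2335 0.1872] yaw 177.99 J [14. 26.  7. 71.  0. 16.] F [-0.4 -0.   0. ] gf 0.0 op 0.0617
[-0.231, 0.215, 0.465, -0.0]
[0.0, 0.0, 0.888, -0.0]
```

Request:
servo_tool(
  plan=[-0.1,0.1,0.15,0,-0.231,0.215,0.3,0,-0.231,0.215,0.465,0,-0.231,0.215,0.465,0],
)

```text
time: 12.67
eef_pos: [0.5975, 0.2503, 0.1477]
tool_rot: [-179.9, -0.2, 178.5]
force: [-0.7, -0.2, -0.9]
opening: 0.0616
grasp_force: 0.0
```

Request:
servo_tool(
  plan=[0,0,0.2,0,0,0,0.4,0,0,0,0.6,0,0,0,0.75,0,0,0,0.85,0,0,0,0.9,0,0,0,0.9,0],
)

```text
time: 13.25
eef_pos: [0.5979, 0.25, 0.0789]
tool_rot: [-180.0, -0.1, 178.4]
force: [0.3, 0.6, 0.4]
opening: 0.0617
grasp_force: 0.0
```

```bash
python3 pl.py .598 .25 .073 178
python3 - <<'E'
from h import *
a=cam("scene");save(a,"g1.png",(280,220,90,80),6)
E
```

```text
t 13.25 [0.5979 0.25   0.0789] yaw 178.35 J [15. 31. -1. 58.  0. 17.] F [0.3 0.6 0.4] gf 0.0 op 0.0617
[-0.001, 0.001, 0.073, 0.002]
```

View pics/g1.png

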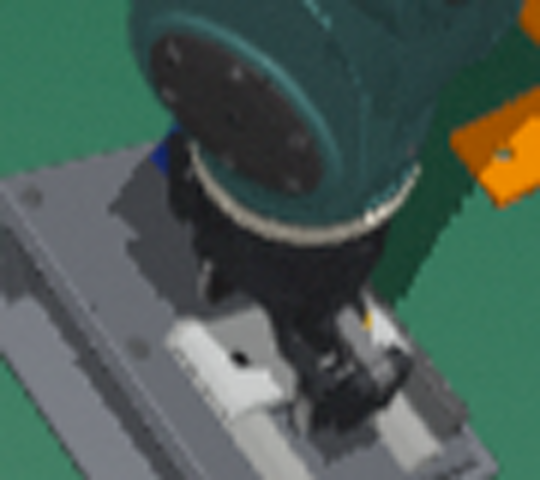

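Request:
servo_tool(
  plan=[0,0,0.03,0,0,0,0.06,0,0,0,0.075,0,0,0,0.075,0],
)

```text
time: 13.63
eef_pos: [0.5982, 0.25, 0.0734]
tool_rot: [180.0, 0.0, 178.3]
force: [-0.4, 0.0, -0.6]
opening: 0.0617
grasp_force: 0.0
```

Request:
servo_tool(
  plan=[0,0,0,0,0,0,0,0,0,0,0,0,0,0,0,0,0,0,0,0],
  grip=1,
  newtons=40,
)

```text
time: 14.05
eef_pos: [0.5984, 0.2502, 0.0739]
tool_rot: [180.0, 0.0, 178.3]
force: [-1.4, 0.5, 5.6]
opening: 0.0411
grasp_force: 41.2
```

```bash
python3 pl.py .5997 .297 .073 178
```

```text
t 14.05 [0.5984 0.2502 0.0739] yaw 178.3 J [15. 32. -1. 57.  0. 17.] F [-1.4  0.5  5.6] gf 41.2 op 0.0411
[0.001, 0.586, 0.011, 0.002]
```

Request:
servo_tool(
  plan=[0,0.05,-0.01,0,0,0.1,-0.01,0,0,0.18,-0.01,0,0,0.26,-0.01,0,0,0.34,-0.01,0,0,0.42,-0.01,0,0,0.5,-0.01,0,0,0.58,-0.01,0,0,0.62,-0.01,0,0,0.62,-0.01,0],
)

```text
time: 14.88
eef_pos: [0.5999, 0.3006, 0.0743]
tool_rot: [180.0, 0.0, 178.3]
force: [2.6, 0.3, -0.4]
opening: 0.0409
grasp_force: 40.7
```

```bash
python3 pl.py
python3 - <<'E'
from h import *
a=cam("scene");save(a,"g2.png",(270,200,110,100),6)
E
```

```text
t 14.88 [0.5999 0.3006 0.0743] yaw 178.33 J [20. 34.  3. 59.  0. 21.] F [ 2.6  0.3 -0.4] gf 40.7 op 0.0409
```

View pics/g2.png

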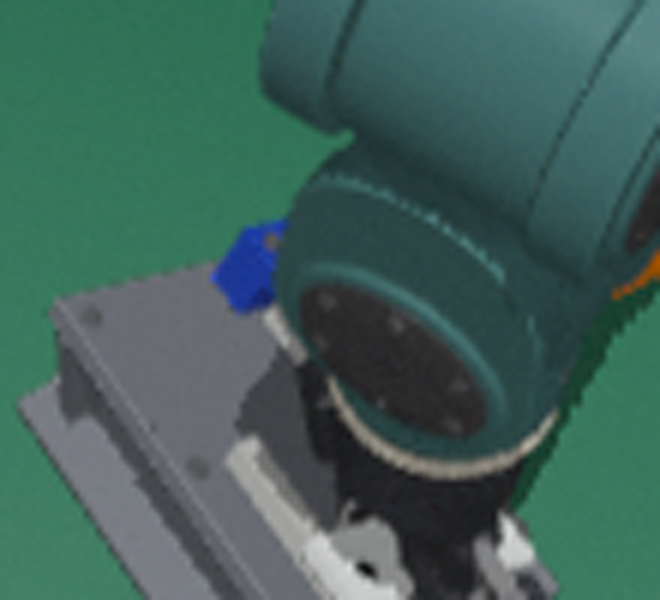

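Request:
servo_tool(
  plan=[0,0,-0.05,0,0,0,-0.15,0,0,0,-0.3,0,0,0,-0.45,0,0,0,-0.6,0,0,0,-0.75,0,0,0,-0.9,0,0,0,-1,0,0,0,-1,0],
)

```text
time: 15.68
eef_pos: [0.6003, 0.2996, 0.1564]
tool_rot: [179.9, 0.1, 178.3]
force: [-0.8, 0.8, -1.5]
opening: 0.0406
grasp_force: 40.7
```

Request:
servo_tool(
  plan=[0,0,-0.15,0,0,0,-0.3,0,0,0,-0.45,0,0,0,-0.6,0,0,0,-0.6,0],
)

```text
time: 16.1
eef_pos: [0.6002, 0.2997, 0.204]
tool_rot: [180.0, 0.1, 178.3]
force: [1.2, 0.1, -1.7]
opening: 0.0406
grasp_force: 41.0
```

```bash
python3 pl.py .575 .22 .20 178.3 .54 .16 .20 200  .51 .10 .20 221 .505 .0354 .14 240.9 .505 .0354 .06 240.9
python3 - <<'E'
from h import *
c=cam("top")
print([(round(m["p"],2),atz(c,m["point"],.22 if m["point"][1]<240 and 0 else .0).round(3)) for m in mark_of("top","plate")])
for m in outline_of("top","plate"):
    ys,xs=np.where(m["pixels"]);print(round(m["p"],2),m["bbox"],[atz(c,p,0).round(3)[:2].tolist() for p in((xs.min(),ys.mean()),(xs.max(),ys.mean()),(xs.mean(),ys.min()),(xs.mean(),ys.max()))])
E
```

```text
t 16.1 [0.6002 0.2997 0.204 ] yaw 178.28 J [20. 30. 17. 77.  0. 21.] F [ 1.2  0.1 -1.7] gf 41.0 op 0.0406
[0.285, -1.005, 0.049, -0.0]
[0.415, -0.763, -0.0, -0.121]
[0.609, -0.577, -0.0, -0.117]
[0.577, -0.568, 0.75, -0.111]
[-0.0, 0.0, 1.0, -0.0]
[(0.97, array([0.788, 0.265, 0.   ])), (0.62, array([0.37 , 0.188, 0.   ])), (0.58, array([0.616, 0.302, 0.   ]))]
0.83 [187.8, 128.7, 41.8, 35.9] [[0.812, 0.334], [0.807, 0.195], [0.864, 0.257], [0.751, 0.259]]
0.73 [334.7, 227.0, 28.4, 14.7] [[0.494, -0.163], [0.491, -0.258], [0.523, -0.222], [0.462, -0.219]]
0.71 [183.2, 183.0, 35.7, 39.0] [[0.577, 0.35], [0.573, 0.24], [0.665, 0.298], [0.548, 0.299]]
0.55 [219.8, 256.5, 34.7, 32.0] [[0.365, 0.237], [0.362, 0.125], [0.433, 0.19], [0.319, 0.192]]
```

Request:
servo_tool(
  plan=[0.05,-0.2,0,0,0.12,-0.4,0,0,0.18,-0.6,0,0,0.23,-0.8,0.02,0,0.285,-1,0.04,0,0.285,-1,0.04,0],
)

```text
time: 16.75
eef_pos: [0.5733, 0.218, 0.198]
tool_rot: [-179.9, -0.1, 178.2]
force: [-0.6, -0.3, -1.7]
opening: 0.0411
grasp_force: 41.1
```

Request:
servo_tool(
  plan=[0.1,-0.19,0,-0.03,0.2,-0.38,0,-0.06,0.3,-0.57,0,-0.09,0.41,-0.76,0,-0.12,0.41,-0.76,0,-0.12],
)

```text
time: 17.17
eef_pos: [0.5384, 0.159, 0.1985]
tool_rot: [-180.0, -0.1, -159.8]
force: [1.2, -0.5, -1.7]
opening: 0.0412
grasp_force: 41.2
```

Request:
servo_tool(
  plan=[0.15,-0.14,0,-0.03,0.3,-0.28,0,-0.06,0.45,-0.43,0,-0.09,0.61,-0.58,0,-0.117,0.61,-0.58,0,-0.117],
)

```text
time: 17.58
eef_pos: [0.5089, 0.0991, 0.1986]
tool_rot: [180.0, -0.1, -138.9]
force: [0.4, -0.4, -2.2]
opening: 0.0408
grasp_force: 41.2
```

Request:
servo_tool(
  plan=[0.15,-0.14,0.15,-0.03,0.3,-0.28,0.35,-0.06,0.45,-0.43,0.55,-0.09,0.58,-0.57,0.75,-0.111,0.58,-0.57,0.75,-0.111],
)

```text
time: 18.0
eef_pos: [0.5038, 0.0343, 0.1361]
tool_rot: [179.8, -0.1, -119.1]
force: [0.2, -0.6, -2.4]
opening: 0.0412
grasp_force: 41.3
```

```bash
python3 pl.py .505 .0354 .06 240.9 .505 .0354 .030 240.9
```

```text
t 18.0 [0.5038 0.0343 0.1361] yaw -119.1 J [ -5.  16. -17.  57.  -0. -66.] F [ 0.2 -0.6 -2.4] gf 41.3 op 0.0412
[-0.019, -0.007, 0.952, 0.0]
[-0.0, 0.0, 0.375, -0.0]
```

Request:
servo_tool(
  plan=[0,0,0.25,0,0,0,0.5,0,0,0,0.75,0,0,0,0.95,0,0,0,0.95,0],
  newtons=25,
)

```text
time: 18.42
eef_pos: [0.5036, 0.0365, 0.0606]
tool_rot: [179.8, -0.1, -119.2]
force: [0.1, 0.3, -2.2]
opening: 0.0411
grasp_force: 41.3
```

Request:
servo_tool(
  plan=[0,0,0.15,0,0,0,0.3,0,0,0,0.375,0,0,0,0.375,0],
)

```text
time: 18.75
eef_pos: [0.5046, 0.036, 0.0327]
tool_rot: [179.9, -0.0, -119.1]
force: [-0.1, -0.7, -2.3]
opening: 0.0412
grasp_force: 41.3
```

Request:
servo_tool(
  plan=[0,0,0.04,0,-0.025,0,0.085,0,-0.05,0,0.13,0,-0.07,0,0.165,0,-0.08,0,0.2,0,-0.08,0,0.2,0],
)

```text
time: 19.25
eef_pos: [0.5087, 0.0417, 0.0173]
tool_rot: [-179.9, 0.1, -119.1]
force: [0.1, 3.5, 6.4]
opening: 0.0411
grasp_force: 41.7
```

Request:
servo_tool(
  plan=[-0.01,0,0.05,0,-0.02,0,0.1,0,-0.025,0,0.13,0,-0.027,0,0.15,0,-0.027,0,0.15,0],
)

```text
time: 19.67
eef_pos: [0.5097, 0.0433, 0.0053]
tool_rot: [-179.9, 0.1, -119.1]
force: [2.1, 3.2, 5.4]
opening: 0.0408
grasp_force: 41.3
```

```bash
python3 pl.py
```

```text
t 19.67 [0.5097 0.0433 0.0053] yaw -119.06 J [ -4.  24. -28.  38.   0. -65.] F [2.1 3.2 5.4] gf 41.3 op 0.0408
```

Request:
servo_tool(
  plan=[-0.003,0,0.02,0,-0.005,0,0.04,0,-0.005,0,0.04,0],
)

```text
time: 19.92
eef_pos: [0.5098, 0.0435, 0.0021]
tool_rot: [-179.9, 0.0, -119.1]
force: [2.7, 2.8, 4.4]
opening: 0.0407
grasp_force: 41.3
```

Request:
servo_tool(
  plan=[0,0,0.02,0,0,0,0.03,0,0,0,0.03,0],
)

```text
time: 20.17
eef_pos: [0.5095, 0.0433, -0.0004]
tool_rot: [-180.0, 0.0, -119.1]
force: [2.6, 3.6, 5.3]
opening: 0.0409
grasp_force: 41.3
```

```bash
python3 pl.py
```

```text
t 20.17 [ 5.095e-01  4.330e-02 -4.000e-04] yaw -119.06 J [ -4.  24. -28.  37.   0. -65.] F [2.6 3.6 5.3] gf 41.3 op 0.0409
```

Request:
servo_tool(
  plan=[0,0,0.02,0,0,0,0.03,0,0,0,0.03,0],
)

```text
time: 20.42
eef_pos: [0.5095, 0.0433, -0.0016]
tool_rot: [-179.9, 0.0, -119.1]
force: [-3.3, 3.9, 28.7]
opening: 0.041
grasp_force: 54.7
```

Request:
servo_tool(
  plan=[0,0,0.02,0,0,0,0.03,0,0,0,0.03,0],
)

```text
time: 20.67
eef_pos: [0.5097, 0.0433, -0.0019]
tool_rot: [-179.8, 0.1, -119.1]
force: [-17.8, 4.2, 79.2]
opening: 0.0412
grasp_force: 81.4
```

```bash
python3 pl.py
```

```text
t 20.67 [ 0.5097  0.0433 -0.0019] yaw -119.07 J [ -4.  25. -29.  37.  -0. -65.] F [-17.8   4.2  79.2] gf 81.4 op 0.0412
```

Request:
servo_tool(
  plan=[0,0,-0.03,0,0,0,-0.052,0,0,0,-0.052,0],
)

```text
time: 20.92
eef_pos: [0.5092, 0.0431, -0.0007]
tool_rot: [-180.0, 0.0, -119.1]
force: [2.2, 1.3, 1.6]
opening: 0.041
grasp_force: 41.1
```

Request:
servo_tool(
  plan=[0,0,0,0,0,0,0,0,0,0,0,0,0,0,0,0],
  grip=-0.3,
  newtons=30,
)

```text
time: 21.25
eef_pos: [0.5086, 0.0432, -0.0016]
tool_rot: [179.9, -0.0, -119.1]
force: [0.5, 0.2, 0.3]
opening: 0.0555
grasp_force: 0.0
```

```bash
python3 pl.py
python3 - <<'E'
from h import *
cs={n:cam(n) for n in("scene","top")}
for n in cs:
    for t,z in (("plate_nut",.0135),("plate",0)):
        print(n,t,[(round(m["p"],2),np.round(m["point"],1).tolist(),atz(cs[n],m["point"],z).round(4)[:2].tolist()) for m in mark_of(n,t)])
a=cs["scene"];p=proj(a,[.51,.02,0])[0].astype(int);print(p)
save(a,"b1.png",(int(p[0])-55,int(p[1])-45,110,90),7)
E
```

```text
t 21.25 [ 0.5086  0.0432 -0.0016] yaw -119.08 J [ -4.  25. -29.  37.  -0. -65.] F [0.5 0.2 0.3] gf 0.0 op 0.0555
scene plate_nut [(0.85, [300.8, 205.9], [0.4916, -0.0049]), (0.79, [248.1, 337.3], [0.8353, 0.248]), (0.71, [381.0, 238.6], [0.3647, 0.2192])]
scene plate [(0.88, [294.5, 218.2], [0.5277, 0.0137]), (0.86, [367.0, 229.7], [0.3723, 0.1683]), (0.73, [266.9, 333.6], [0.7884, 0.2632])]
top plate_nut [(0.77, [212.3, 141.2], [0.8206, 0.2469]), (0.61, [226.1, 278.6], [0.3516, 0.2077]), (0.55, [286.4, 240.2], [0.4743, 0.0022])]
top plate [(0.76, [207.6, 148.5], [0.7986, 0.2657]), (0.65, [236.7, 274.1], [0.3649, 0.1732]), (0.59, [284.9, 219.1], [0.5461, 0.0052]), (0.59, [349.5, 209.8], [0.5713, -0.2153])]
[300 216]
```

View pics/b1.png

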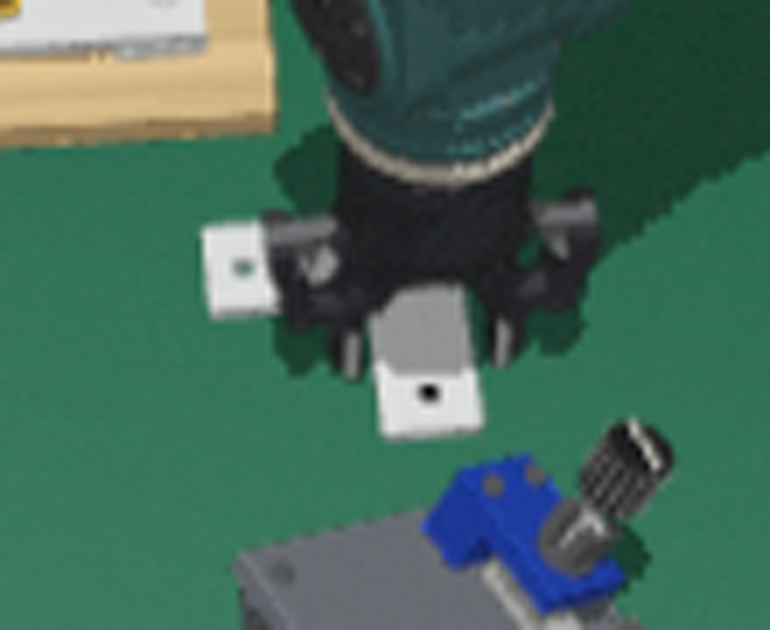

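```bash
python3 - <<'E' | tail -8
from h import *
from scipy.optimize import least_squares
a=cam("scene")
pts=np.array([(384,433),(483,426),(202,228),(210,313)])/7+[245-.4,171-.4]
m=np.array([(55,13,8),(55,55,8),(-55,-55,8),(-13,-55,8)])/1000.
def T(q,P):
    c,s=np.cos(q[2]),np.sin(q[2]);return np.atleast_2d(P)@np.array([[c,s,0],[-s,c,0],[0,0,1]])+[q[0],q[1],0]
f=lambda q:(proj(a,T(q,m))-pts).ravel()
r=least_squares(f,[.53,.01,1.05]);print(r.x,np.degrees(r.x[2]),f(r.x).round(1))
print("nut",T(r.x,np.array([-.034,.034,.0135])))
# tcp in plate frame
t=np.array([.5086,.0432])-r.x[:2];c,s=np.cos(r.x[2]),np.sin(r.x[2]);print("tcp in plate",[c*t[0]+s*t[1],-s*t[0]+c*t[1]])
E
```

```text
[0.53182197 0.0122706  1.06896367] 61.247106729901205 [-0.   0.1  0.  -0.1  0.   0.3 -0.  -0.3]
nut [[ 0.48565896 -0.00118216  0.0135    ]]
tcp in plate [np.float64(0.015945344582964743), np.float64(0.03523681623409935)]
```

Request:
servo_tool(
  plan=[0.08,-0.008,0,0,0.15,-0.015,0,0,0.15,-0.015,0,0],
)

```text
time: 21.85
eef_pos: [0.5037, 0.0313, -0.0013]
tool_rot: [180.0, -0.0, -119.1]
force: [0.3, 0.2, -0.3]
opening: 0.0556
grasp_force: 0.0
```

Request:
servo_tool(
  plan=[0,0,0,0,0,0,0,0,0,0,0,0,0,0,0,0,0,0,0,0],
  grip=1,
  newtons=50,
)

```text
time: 22.27
eef_pos: [0.5042, 0.0319, -0.0008]
tool_rot: [-180.0, -0.0, -119.1]
force: [-2.8, -3.5, 8.8]
opening: 0.0405
grasp_force: 49.8
```

Request:
servo_tool(
  plan=[0,0,-0.1,0,0,0,-0.3,0,0,0,-0.5,0,0,0,-0.7,0,0,0,-0.9,0,0,0,-1,0,0,0,-1,0],
)

```text
time: 22.85
eef_pos: [0.5052, 0.0322, 0.0804]
tool_rot: [-179.9, 0.1, -119.1]
force: [0.7, 0.1, -1.8]
opening: 0.0405
grasp_force: 51.6
```

```bash
python3 pl.py .50 -.03 .08 240.3 .498 -.11 .08 240.3 .4963 -.1904 .07 240.3
python3 - <<'E'
from h import *
c=cam("scene");print([(round(m["p"],2),np.round(m["point"],1)) for m in mark_of("scene","plate_nut")+outline_of("scene","plate") if "point" in m])
E
```

```text
t 22.85 [0.5052 0.0322 0.0804] yaw -119.06 J [ -6.  19. -22.  49.   0. -67.] F [ 0.7  0.1 -1.8] gf 51.6 op 0.0405
[0.711, -0.321, 0.005, 0.004]
[0.881, -0.474, -0.0, -0.0]
[0.884, -0.479, 0.125, -0.0]
[(0.93, array([300.7, 188.3])), (0.86, array([248.9, 335.9])), (0.75, array([378.9, 237.5]))]
```

Request:
servo_tool(
  plan=[0.18,-0.08,0,0,0.36,-0.16,0,0,0.54,-0.24,0,0,0.71,-0.32,0,0.004,0.71,-0.32,0,0.004],
)

```text
time: 23.42
eef_pos: [0.4985, -0.0317, 0.0778]
tool_rot: [179.9, -0.1, -119.9]
force: [0.9, -0.3, -2.4]
opening: 0.0405
grasp_force: 51.6
```

Request:
servo_tool(
  plan=[0.22,-0.12,0,0,0.44,-0.24,0,0,0.66,-0.36,0,0,0.88,-0.474,0,0,0.88,-0.474,0,0],
)

```text
time: 23.83
eef_pos: [0.4969, -0.112, 0.078]
tool_rot: [180.0, -0.0, -119.9]
force: [0.1, -0.7, -2.4]
opening: 0.0403
grasp_force: 51.6
```

Request:
servo_tool(
  plan=[0.22,-0.12,0.03,0,0.44,-0.24,0.06,0,0.66,-0.36,0.09,0,0.88,-0.479,0.125,0,0.88,-0.479,0.125,0],
)

```text
time: 24.25
eef_pos: [0.4952, -0.1918, 0.0677]
tool_rot: [180.0, -0.0, -119.9]
force: [-0.6, -0.7, -1.6]
opening: 0.0402
grasp_force: 51.6
```

```bash
python3 pl.py .4963 -.1904 .034 240.3
python3 - <<'E'
from h import *
cs={n:cam(n) for n in("scene","top")}
s=sense();p=s["eef_pos"];w=np.radians(s["tool_rot"][2]-179.7)
R=np.array([[np.cos(w),-np.sin(w)],[np.sin(w),np.cos(w)]])
o=p[:2]-R@[.0038,.034];n=o+R@[-.034,.034]
print("plate origin by tool",o.round(4),"nut",n.round(4))
P=[*n,p[2]+.0008+.0135]
for k in cs:
    print(k,"expect nut px",proj(cs[k],P).round(1),[(round(m["p"],2),np.round(m["point"],1).tolist()) for m in mark_of(k,"plate_nut")])
    print([(t,[(round(m["p"],2),np.round(m["point"],1).tolist()) for m in mark_of(k,t)[:2]]) for t in("top_plate_nut","low_plate_nut")])
E
```

```text
t 24.25 [ 0.4952 -0.1918  0.0677] yaw -119.89 J [-30.  22. -20.  48.  -0. -90.] F [-0.6 -0.7 -1.6] gf 51.6 op 0.0402
[-0.022, -0.003, 0.421, -0.001]
plate origin by tool [ 0.5226 -0.2095] nut [ 0.4763 -0.2223]
scene expect nut px [[265.5 143.9]] [(0.78, [383.3, 236.4]), (0.75, [335.8, 237.3]), (0.71, [248.3, 335.4]), (0.58, [264.6, 140.5])]
[('top_plate_nut', [(0.65, [251.2, 171.0]), (0.25, [254.2, 164.7])]), ('low_plate_nut', [(0.6, [264.0, 154.5]), (0.55, [255.4, 166.7])])]
top expect nut px [[356.5 237.3]] [(0.95, [223.9, 282.0]), (0.85, [211.1, 141.7]), (0.6, [154.7, 249.7])]
[('top_plate_nut', [(0.44, [345.7, 213.4])]), ('low_plate_nut', [(0.51, [276.0, 160.1])])]
```

Request:
servo_tool(
  plan=[0,0,0.1,0,0,0,0.2,0,0,0,0.28,0,0,0,0.33,0,0,0,0.33,0,0,0,0.33,0],
)

```text
time: 25.15
eef_pos: [0.4951, -0.1899, 0.0421]
tool_rot: [180.0, 0.0, -119.8]
force: [-0.1, 0.5, -2.5]
opening: 0.0403
grasp_force: 51.5
```

Request:
servo_tool(
  plan=[0,0,0.02,0,0,0,0.04,0,0,0,0.05,0,0,0,0.05,0],
)

```text
time: 25.48
eef_pos: [0.4952, -0.1899, 0.0383]
tool_rot: [180.0, -0.0, -119.8]
force: [-0.4, -0.8, -1.9]
opening: 0.0399
grasp_force: 51.6
```

```bash
python3 pl.py .4963 -.1904 .0335 240.3
```

```text
t 25.48 [ 0.4952 -0.1899  0.0383] yaw -119.79 J [-30.  23. -23.  44.  -0. -90.] F [-0.4 -0.8 -1.9] gf 51.6 op 0.0399
[-0.002, -0.014, 0.06, -0.0]
```

Lowering gently to contact.

Request:
servo_tool(
  plan=[0,-0.01,0.015,0,0,-0.01,0.03,0,0,-0.01,0.03,0],
)

```text
time: 25.73
eef_pos: [0.4959, -0.1903, 0.0358]
tool_rot: [180.0, 0.0, -119.8]
force: [0.4, -0.4, -1.9]
opening: 0.0401
grasp_force: 51.6
```

Request:
servo_tool(
  plan=[0,0,0.012,0,0,0,0.02,0,0,0,0.02,0],
)

```text
time: 25.98
eef_pos: [0.4959, -0.1903, 0.0343]
tool_rot: [180.0, 0.0, -119.8]
force: [0.3, -0.6, -1.6]
opening: 0.0402
grasp_force: 51.6
```

```bash
python3 pl.py
```

```text
t 25.98 [ 0.4959 -0.1903  0.0343] yaw -119.79 J [-30.  24. -23.  44.   0. -90.] F [ 0.3 -0.6 -1.6] gf 51.6 op 0.0402
```

Request:
servo_tool(
  plan=[0,0,0.01,0,0,0,0.015,0,0,0,0.015,0],
)

```text
time: 26.23
eef_pos: [0.496, -0.1904, 0.0333]
tool_rot: [-180.0, 0.0, -119.8]
force: [-0.5, 0.7, -1.2]
opening: 0.0404
grasp_force: 51.6
```

Request:
servo_tool(
  plan=[0,0,0.01,0,0,0,0.015,0,0,0,0.015,0],
)

```text
time: 26.48
eef_pos: [0.496, -0.1904, 0.0331]
tool_rot: [-179.9, -0.0, -119.8]
force: [-5.3, 3.3, 20.0]
opening: 0.0405
grasp_force: 53.8
```

```bash
python3 pl.py
```

```text
t 26.48 [ 0.496  -0.1904  0.0331] yaw -119.79 J [-30.  24. -23.  43.  -0. -90.] F [-5.3  3.3 20. ] gf 53.8 op 0.0405
```

Request:
servo_tool(
  plan=[0,0,-0.008,0,0,0,-0.008,0,0,0,-0.008,0],
)

```text
time: 26.73
eef_pos: [0.4961, -0.1904, 0.0332]
tool_rot: [-180.0, -0.0, -119.8]
force: [-3.0, 1.5, 10.9]
opening: 0.0403
grasp_force: 52.9
```

Request:
servo_tool(
  plan=[0,0,0,0,0,0,0,0,0,0,0,0,0,0,0,0],
  grip=-0.3,
)

```text
time: 27.07
eef_pos: [0.496, -0.1904, 0.0325]
tool_rot: [180.0, -0.0, -119.8]
force: [0.7, 0.5, 0.0]
opening: 0.0557
grasp_force: 0.0
```

Request:
servo_tool(
  plan=[0,0,-0.1,0,0,0,-0.3,0,0,0,-0.5,0,0,0,-0.7,0,0,0,-0.9,0,0,0,-1,0],
)

```text
time: 27.57
eef_pos: [0.4965, -0.1906, 0.1149]
tool_rot: [-179.9, 0.0, -119.8]
force: [0.3, -0.1, 0.5]
opening: 0.0556
grasp_force: 0.0
```

Request:
servo_tool(
  plan=[0.3,0,-0.3,0,0.6,0,-0.6,0,1,0,-1,0,1,0,-1,0],
)

```text
time: 27.9
eef_pos: [0.4559, -0.2635, 0.1971]
tool_rot: [-179.7, -0.1, -119.9]
force: [-0.3, -0.1, -0.0]
opening: 0.0552
grasp_force: 0.0
```

Request:
servo_tool(
  plan=[0.3,-0.3,0,0,0.6,-0.6,0,0,1,-1,0,0,1,-1,0,0],
)

```text
time: 28.23
eef_pos: [0.4868, -0.3741, 0.1915]
tool_rot: [-180.0, -0.1, -119.9]
force: [-0.8, -0.2, -0.5]
opening: 0.0556
grasp_force: 0.0
```

```bash
python3 pl.py;  python3 - <<'E'
from h import *
cs={n:cam(n) for n in("scene","top")}
for k in cs:
    for t,z in(("plate_nut",.0475),("top_plate_nut",.0395),("plate",.034),("knob",.12)):
        print(k,t,[(round(m["p"],2),np.round(m["point"],1).tolist(),atz(cs[k],m["point"],z).round(4)[:2].tolist()) for m in mark_of(k,t)])
print("expect nut", {k:proj(cs[k],[[.4785,-.2234,.0475],[.5694,-.1978,.0395]]).round(1).tolist() for k in cs})
im=np.hstack([cv2.resize(cs["scene"]["pixels"][130:200,220:290,::-1],(400,400)),cv2.resize(cs["top"]["pixels"][185:260,310:385,::-1],(400,400))]);cv2.imwrite("pics/e.png",im)
E
```

```text
t 28.23 [ 0.4868 -0.3741  0.1915] yaw -119.93 J [ -45.   25.    6.   71.   -0. -105.] F [-0.8 -0.2 -0.5] gf 0.0 op 0.0556
scene plate_nut [(0.76, [247.8, 338.9], [0.8413, 0.2611]), (0.7, [383.7, 239.5], [0.3776, 0.2366]), (0.56, [263.5, 149.0], [0.478, -0.234])]
scene top_plate_nut [(0.54, [249.1, 169.7], [0.5577, -0.1941])]
scene plate [(0.78, [259.6, 158.5], [0.5041, -0.2176]), (0.7, [263.1, 149.6], [0.4747, -0.2427]), (0.62, [364.1, 233.6], [0.4044, 0.186]), (0.58, [266.7, 333.1], [0.7927, 0.2714])]
scene knob [(0.55, [336.1, 238.3], [0.5161, 0.1863]), (0.34, [252.9, 166.3], [0.57, -0.1419])]
top plate_nut [(0.85, [217.3, 139.9], [0.8163, 0.2245]), (0.8, [226.6, 280.6], [0.3474, 0.2016]), (0.68, [355.4, 238.7], [0.4722, -0.2241])]
top top_plate_nut [(0.68, [347.1, 210.3], [0.567, -0.2017])]
top plate [(0.95, [351.7, 223.9], [0.5217, -0.2158]), (0.76, [232.5, 271.8], [0.3748, 0.1832]), (0.7, [419.9, 217.8], [0.5351, -0.4443])]
top knob [(0.7, [348.4, 213.0], [0.5524, -0.1944]), (0.39, [229.1, 227.0], [0.5193, 0.1807])]
expect nut {'scene': [[265.2, 151.2], [245.3, 170.6]], 'top': [[355.1, 236.8], [345.9, 209.6]]}
```

Run:
```python
from h import *
cs={n:cam(n) for n in("scene","top")};P={}
for k,c in cs.items():
    h=cv2.cvtColor(c["pixels"],cv2.COLOR_RGB2HSV)
    m=((h[...,0]>14)&(h[...,0]<32)&(h[...,1]>125)).astype(float)
    for nm,g in (("new",[.4785,-.2234,.0475]),("top",[.5694,-.1978,.0395])):
        x,y=proj(cs[k],g)[0].round().astype(int);w=m[y-5:y+6,x-5:x+6];yy,xx=np.mgrid[y-5:y+6,x-5:x+6]
        P[k,nm]=((w*xx).sum()/w.sum(),(w*yy).sum()/w.sum());print(k,nm,w.sum(),np.round(P[k,nm],2),proj(c,g)[0].round(2),atz(c,P[k,nm],g[2]).round(4))
for nm in("new","top"):print(nm,tri([cs["scene"],cs["top"]],[P["scene",nm],P["top",nm]]))
print(sense()["qvel"].round(2))
```

```text
scene new 11.0 [265.36 151.09] [265.15 151.17] [ 0.4778 -0.2233  0.0475]
scene top 9.0 [245.33 171.11] [245.32 170.59] [ 0.5704 -0.196   0.0395]
top new 2.0 [355.  237.5] [355.12 236.79] [ 0.4762 -0.2229  0.0475]
top top 2.0 [345.5 209. ] [345.9 209.6] [ 0.5714 -0.1965  0.0395]
new (array([ 0.47679819, -0.2234988 ,  0.0465304 ]), [np.float64(0.7407870644646631), np.float64(0.7407870644647221)])
top (array([ 0.5709569 , -0.19617035,  0.03982769]), [np.float64(0.5476067388963058), np.float64(0.5476067388963682)])
[-0.24  0.28  0.01  0.   -0.05  0.03]
```

The new nut is within 2 mm of its target and at the right height (46.5 mm measured, 47.5 mm expected), and the old top nut has not moved. I hand in.

```bash
python3 -c "from rig import *;print(job_done())"
```

```text
the job is handed in; nothing more can be done
None
```

The job is handed in at about 28 s of the 54 s: the plunger was still latched open when I last looked, before placing, and the plate lies on the pile turned half round, its nut within about 2 mm of above the low plate's; no verdict came back.

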